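Bleed and close a two-part casting mould, and hold it shut

TASK

Bleed the air from the two-part mould by pushing the black mushroom plunger at the end of its base plate all the way down and letting it come right back up. Then fit the matching (longer) mould cap over the two dowels, big hole on the big dowel, and press it down against the sprung ejector pad until the two halves meet flush. Finish while still holding the mould pressed shut - do not let go - and leave the shorter cap and the ink jars where they stand.

Things in the scene. Friction and masses are not known exactly. Their poses are not given: they have to be found in the camera images.
- mould_face (a point): Centre of the parting (top) face of the fixed lower mould half, 42 mm above the table: bare aluminium block 64 (x) x 104 (y) x 30 mm on a dark steel base plate 110 (x) x 250 (y) x 12 mm. Steel dowels stand on the face at y = -36 mm (14 mm thick, the big one) and y = +36 mm (10 mm), 22 mm high, top 6 mm tapered. z up, y along the base plate; the bleed plunger is at x = 0, y = +130 mm.
- dowel_big (a point): Foot of the big (14 mm) dowel, at the level of the parting face; the mould's axes.
- ejector_pad (a joint): Round sprung steel pad, 35 mm across, in the middle of the parting face: 0 fully up (6 mm proud of the face; a cap merely laid on it stays 6 mm open), 0.006 pushed flush (m). It takes 10 N to start it down and 15 N in all to push it flush; the cap's weight of 3 to 6 N is part of that.
- plunger_top (a point): Top centre of the bleed plunger, a black mushroom button 30 mm across on a 46 mm square grey valve block, at the end of the mould's base plate; its top stands 62 mm above the table at rest and moves down when pushed.
- bleed_plunger (a joint): Bleed plunger: 0 up at rest, 0.010 fully down at its stop (m). A spring drives it back up; it takes 3 N to start it and 8 N at the bottom.
- long_cap_rib (a point): The matching cap, loose, underside on the table: aluminium plate 60 (x) x 100 (y) x 22 mm, on it an upright grip rib 24 (x) x 46 (y) mm, 22 to 66 mm above the underside. Point: cap's centre line, half-way up the rib, 44 mm above the underside; z up. 0.3 to 0.6 kg. Shut, it is 44 mm above mould_face with axes agreeing.
- long_cap_seat (a point): Centre of the long cap's underside (the face that meets the mould); the cap's axes.
- hole_big (a point): Centre of the long cap's big hole, at the underside; the cap's axes. Two holes go right through the plate: this one at y = -36 mm from the cap's centre, 16 mm wide, the other at y = +36 mm, 12 mm wide, so each has 2 mm of play on its dowel.
- short_cap_rib (a point): A cap of another mould, loose, not to be used: like the long cap but only 80 mm long, with a rib 34 mm long and two equal holes 54 mm apart. The point is half-way up its rib, 44 mm above its underside. It and the long cap may stand in either place.
- jar_white_mid (a point): Ink jar with white lid, 58 mm across, 62 mm high, loose bystander; point on its axis 31 mm up.
- jar_yellow_mid (a point): Ink jar with yellow lid, 62 mm across, 70 mm high, loose bystander; point on its axis 35 mm up.
Not all that is in view belongs to the job. What is shaped like the part that bears long_cap_rib but green or red is not meant.

How it is judged:
By the outcome, as a careful person would: the job done as asked, in the order asked, and still so for the second after the job is handed in, while the arm keeps its last pose, push and grip.
It also fails if it takes over 58 s, if anything falls off the work surface, if the arm or the gripper's body presses on something with over 40 N, if the wrist force passes 120 N, or if a joint passes its speed limit or range.

ROBOT

A 6-joint arm with a two-finger parallel gripper is mounted at the origin on a cart in front of the work surface, level with it; the furniture and walls round the work are solid. World frame = base frame: x ahead of the robot, y to its left, z up, the work surface at z = 0. Lengths are in m, angles in rad, forces in N, time in s.
With the tool pointing down it reaches from about 0.35 to 0.975 m from the base axis. Payload 17.4 kg.
Tool frame: the origin (TCP) lies midway between the tips of the shut fingers; the grasp point (between the pads) lies 19 mm behind it; z points along the fingers, y is the direction in which the jaws open and shut (so a half turn about z gives the same grasp; the last joint's range is limited). The gripper opens to 85 mm and grips with 20 to 120 N. Pads are 22 mm wide; open, the fingers measure 114 mm over their backs; the gripper's body (76 mm by 85 mm) begins 54 mm behind the grasp point. The pads swing forward as they close: fully open they stand 13 mm farther back than shut.
Start: joints at [-1.215, 0.116, 1.442, -0, 1.584, -0.038], TCP at [0.259, -0.623, 0.231] pointing down, gripper open.
Joint ranges: [-2.83, 2.83], [-0.83, 2.19], [0.07, 2.5], [-1.14, 4.28], [0.01, 3], [-2.97, 2.97]. Speed limits (rad/s): [1.89, 1.89, 2.22, 3.14, 3.14, 3.14].

INTERFACE

Orientations are given as a rotation vector (axis times angle).
In Python, from bench import ctrl gives the robot as it stands. The module is installed in compiled form; this text tells all that it offers.
- The arm moves only by the shell command python3 -m jog 'ROWS' [FORCE]. ROWS is JSON, a list of rows, each a list of 7 numbers: the finger opening in mm, from 0 to 85.4, then the shift along the tool's x, y, z in mm, then the turn, a rotation vector about the tool's x, y, z in degrees. In form: [[gripper, tx, ty, tz, ax, ay, az], ...]. A call has 1 to 8 rows; each row is the pose to reach, as a shift and turn from the pose commanded when the call began, along the tool's axes at that moment; what a row does not reach only later rows make up. A row lasts 1/8 s, in which the tool goes at most 62.5 mm and 10.7 degrees, less where a joint would pass 70% of its speed; a pose out of reach is approached as far as the arm can. A call with a gripper value outside its range is refused whole. The fingers move at their own pace and stop on an object; FORCE is the grip in N (left out, the last holds). Time passes only in rows, so rows that repeat a pose let the fingers close. It gives the time, the measured TCP pose, the force and the opening at its end, in the units of the state.
- ctrl.observe(): the state, without advancing time (a new reading comes with each control period).
- ctrl.grab_frame(name): name is "side" or "top"; returns the picture (384x512x3 uint8, red, green, blue); there is no depth.
- ctrl.camera_params(name): a dict with "mtx" (3x3 intrinsics, pixels), "k1" (the pictures are not rectified: a ray, as slopes to the right and down, at radius r is drawn at 1 + k1 r^2 times it, then the intrinsics apply), "R" (3x3) and "t" (3): a world point X has camera coordinates R X + t. Camera axes: x right, y down, z forward; pixel columns grow to the right and rows downward; lengths in m; the calibration is good to about 2 mm. A picture is of the moment at which its call begins. camera_params takes no time and is no camera call.
- ctrl.sign_off(): hands the job in, once; it reports no verdict.
The state is a dict: "clock": time; "joints": joint angles; "qd": joint speeds; "effort": joint torques, N m; "tool_pos": TCP position; "ee_rot": TCP orientation; "contact_force": force on the tool from outside, world axes, zero at the start; "ft_torque": the same for the moment, N m; "opening": finger opening in m.
Only numpy, scipy, OpenCV 4.12 (cv2) and the standard library are available. Lean on these libraries where they do the work, as an engineer would, in place of code of your own. Each camera call takes 0.05 s, during which the arm holds its last target.

## Working session

There is one attempt and no reset: what is moved stays moved. The work goes in short steps, Python scripts to look and compute and a shell command to move; the robot and the scene stay as the last step left them, time stands still between calls to the robot, and variables do not carry over. Pictures are saved under pics/ and viewed, and the job is handed in when it is done.

```bash
mkdir -p pics; ls; python3 - <<'E'
from bench import ctrl
import cv2
s=ctrl.observe(); print(s)
for n in("side","top"):
    im=ctrl.grab_frame(n); cv2.imwrite(f"pics/{n}0.png",im[:,:,::-1]); p=ctrl.camera_params(n); print(n,p)
E
```

```text
pics
{'clock': 0.0, 'joints': array([-1.21477088e+00,  1.16486665e-01,  1.44225729e+00,  8.56477521e-06,
        1.58402148e+00, -3.77747840e-02]), 'qd': array([-0.00014398, -0.0007861 ,  0.00075355, -0.00146459, -0.00159657,
       -0.00217913]), 'effort': array([-9.02906730e-03, -7.32004666e+01, -6.32489133e+01, -4.53212724e-04,
        6.37130244e-03, -8.68350043e-06]), 'tool_pos': array([ 0.25894002, -0.62314804,  0.23056668]), 'ee_rot': array([-3.07975296e+00, -6.14364036e-01,  2.78518833e-04]), 'contact_force': array([ 0.01993888, -0.0828468 ,  0.21703211]), 'ft_torque': array([-0.01528519, -0.02104662,  0.02434225]), 'opening': 0.08524633920612883}
side {'mtx': array([[370.35191449,   0.        , 251.1345337 ],
       [  0.        , 370.35191449, 190.70334208],
       [  0.        ,   0.        ,   1.        ]]), 'k1': -0.11674078320490137, 'R': array([[-0.89012979, -0.45495779,  0.02612221],
       [-0.23079549,  0.40064299, -0.88668971],
       [ 0.39294071, -0.79529781, -0.46162647]]), 't': array([0.43111534, 0.22221434, 1.00179408])}
top {'mtx': array([[409.01354087,   0.        , 258.01247743],
       [  0.        , 409.01354087, 193.83902954],
       [  0.        ,   0.        ,   1.        ]]), 'k1': 0.01167025707596345, 'R': array([[-4.56777378e-03, -9.99989367e-01,  6.33420569e-04],
       [-9.98502885e-01,  4.52645475e-03, -5.45114566e-02],
       [ 5.45080099e-02, -8.81468268e-04, -9.98512944e-01]]), 't': array([-0.05500695,  0.50858267,  1.19969242])}
```

View pics/side0.png

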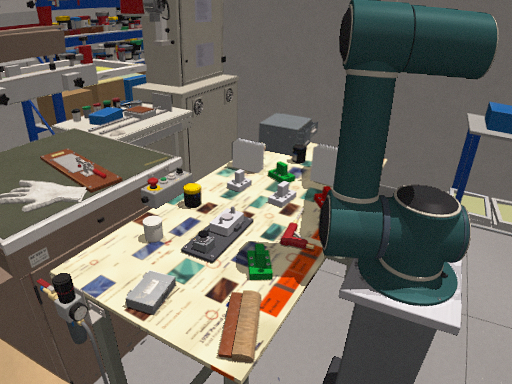

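View pics/top0.png

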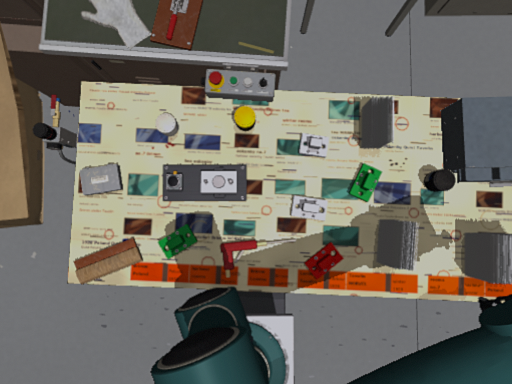

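The side view shows the mould at (220,235), the yellow jar at (192,195), the white jar at (152,229), and grey caps at (239,181) and (283,194). In the top view the mould is at (205,183) with its plunger at (173,181). The grey caps are at (313,143) and (309,207). There are also green caps at (365,182) and (178,241), a red one at (323,261), and a red spray-gun at (235,250).

The cap candidates in the top view are grey (313,143), grey (309,207), green (365,182), green (178,241) and red (323,261). Only the two grey ones fit the description, so I'll enlarge those to compare lengths.

```bash
python3 - <<'E'
import cv2,numpy as np
im=cv2.imread("pics/top0.png")
a=cv2.resize(im[120:230,280:345],None,fx=5,fy=5,interpolation=cv2.INTER_CUBIC)
b=cv2.resize(im[155:210,155:255],None,fx=7,fy=7,interpolation=cv2.INTER_CUBIC)
cv2.imwrite("pics/c_caps.png",a);cv2.imwrite("pics/c_mould.png",b)
im=cv2.imread("pics/side0.png")
cv2.imwrite("pics/c_side.png",cv2.resize(im[160:270,170:310],None,fx=5,fy=5,interpolation=cv2.INTER_CUBIC))
E
```

```text
(no output)
```

View pics/c_caps.png

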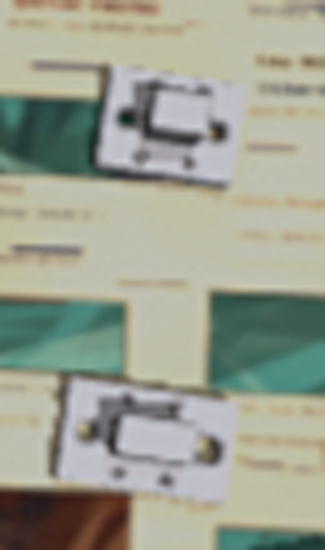

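View pics/c_mould.png

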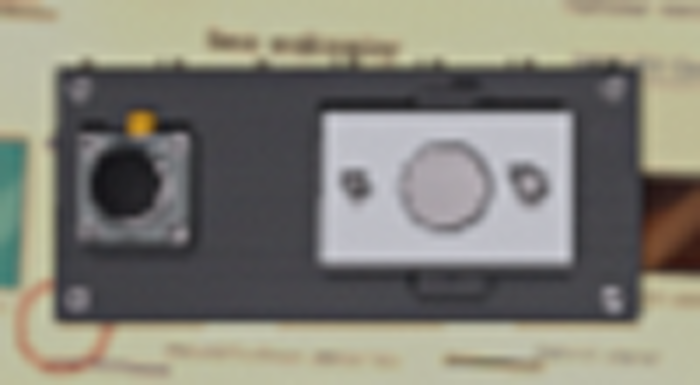

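View pics/c_side.png

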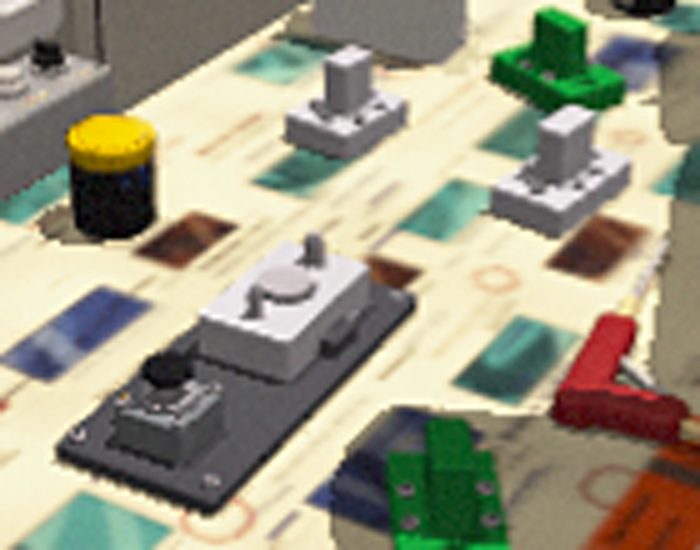

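The lower cap in the top view, at (309,207), is the longer one, and the upper one is clearly shorter. I'll crop closer to check its holes and corners.

```bash
cat > h.py <<'E'
import numpy as np,cv2
from bench import ctrl
def plane(n,uv,z):
    p=ctrl.camera_params(n);uv=np.array(uv,float).reshape(-1,2);K=p["mtx"]
    d=(uv-K[:2,2])/[K[0,0],K[1,1]]
    s=cv2.undistortPoints(uv.reshape(-1,1,2),K,np.array([p["k1"],0,0,0.])).reshape(-1,2)
    r=np.c_[s,np.ones(len(s))]@p["R"]; C=-p["R"].T@p["t"]
    return C+r*((z-C[2])/r[:,2])[:,None]
def proj(n,X):
    p=ctrl.camera_params(n)
    return cv2.projectPoints(np.array(X,float).reshape(-1,3),cv2.Rodrigues(p["R"])[0],p["t"],p["mtx"],np.array([p["k1"],0,0,0.]))[0].reshape(-1,2)
def crop(src,x0,y0,x1,y1,f,dst):
    im=cv2.imread(src) if isinstance(src,str) else src[:,:,::-1]
    im=cv2.resize(im[y0:y1,x0:x1],None,fx=f,fy=f,interpolation=cv2.INTER_CUBIC)
    for k in range(x0,x1,5):
        cv2.line(im,((k-x0)*f,0),((k-x0)*f,8 if k%10 else 16),(0,0,255),1)
        if k%10==0: cv2.putText(im,str(k),((k-x0)*f,28),0,.4,(0,0,255),1)
    for k in range(y0,y1,5):
        cv2.line(im,(0,(k-y0)*f),(8 if k%10 else 16,(k-y0)*f),(0,0,255),1)
        if k%10==0: cv2.putText(im,str(k),(18,(k-y0)*f+4),0,.4,(0,0,255),1)
    cv2.imwrite(dst,im)
E
python3 - <<'E'
from h import *
crop("pics/top0.png",285,188,335,226,15,"pics/z1.png")
crop("pics/top0.png",160,160,250,207,8,"pics/z2.png")
crop("pics/side0.png",260,175,305,215,15,"pics/z3.png")
E
```

```text
(no output)
```

View pics/z1.png

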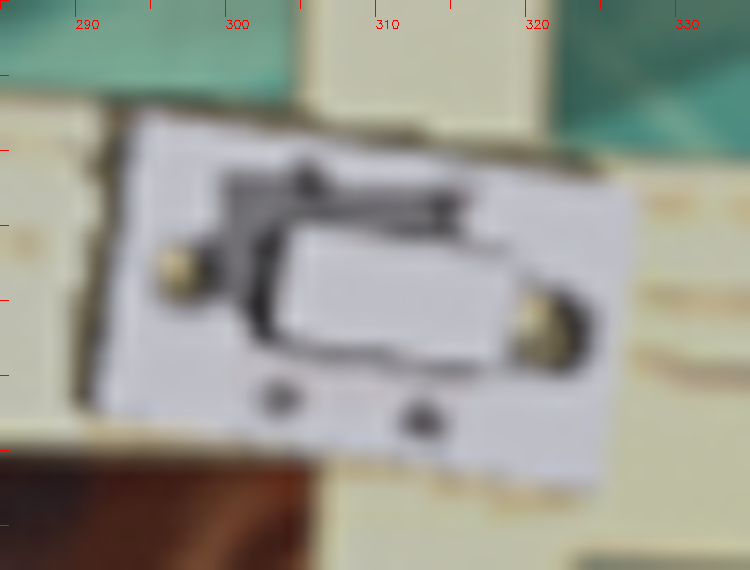

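View pics/z2.png

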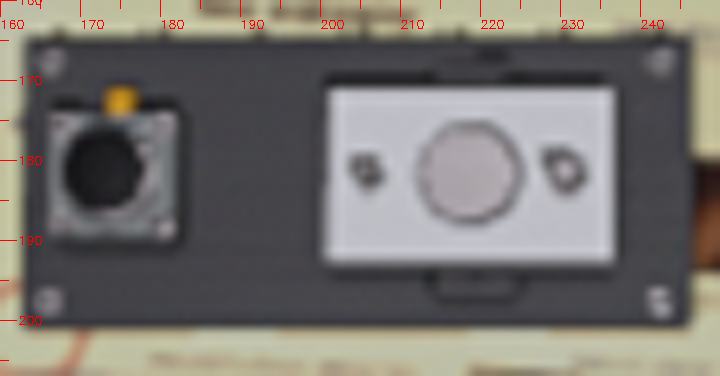

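View pics/z3.png

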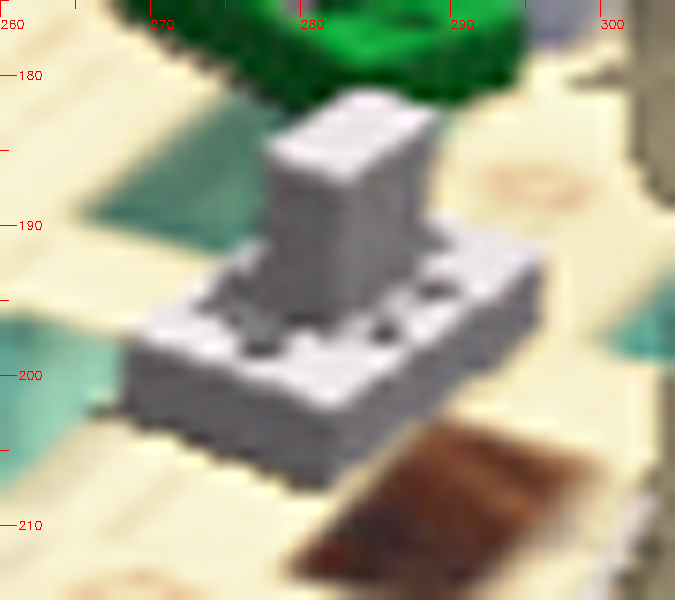

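The long cap's big hole is at its right end, (321,209), and the small one at (297,206). The mould's big dowel is also on the right at (229,181), with the small dowel at (205,181) and the plunger at (172,180), so the cap only needs a small turn. I'll get the side view of the mould and fit both poses.

```bash
python3 - <<'E'
from h import *
crop("pics/side0.png",180,200,260,262,10,"pics/z4.png")
E
```

```text
(no output)
```

View pics/z4.png

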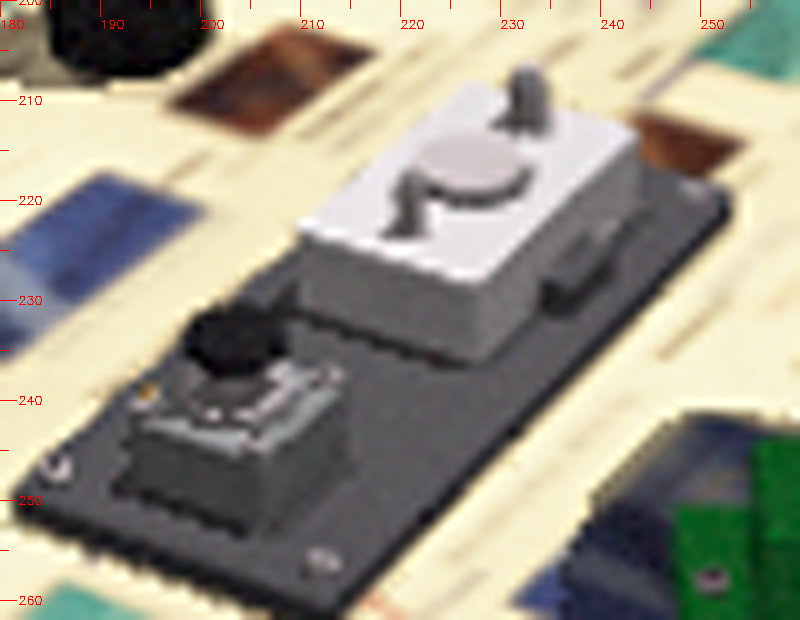

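```bash
cat > fit.py <<'E'
from h import *
from scipy.optimize import least_squares
def C(hx,hy,z,ids): 
    d={'pp':(hx,hy,z),'pm':(hx,-hy,z),'mm':(-hx,-hy,z),'mp':(-hx,hy,z)}
    return [d[i] for i in ids]
def px(l,f,x0,y0): return (np.array(l,float)+.5)/f-.5+[x0,y0]
# mould (origin = block centre on table)
M=[('top',C(.032,.052,.042,['pp','pm','mm','mp']),px([(327,87),(615,87),(614,263),(322,263)],8,160,160)),
   ('top',C(.055,.125,.012,['pp','pm','mm','mp'])if 0 else [(0,.130,.062)],px([(103,168)],8,160,160)),
   ('side',C(.032,.052,.042,['mp','pp','pm','mm']),px([(483,282),(298,228),(480,80),(640,128)],10,180,200)),
   ('side',[(0,-.036,.064),(0,.036,.064)],px([(528,70),(414,175)],10,180,200))]
K=[('top',C(.03,.05,.022,['pp','pm','mm','mp']),px([(135,108),(637,185),(597,490),(97,410)],15,285,188)),
   ('top',C(.012,.023,.066,['pp','mm','mp']),px([(288,225),(505,365),(272,340)],15,285,188)),
   ('side',C(.03,.05,.022,['mp','pp','mm']),px([(330,410),(125,335),(545,250)],15,260,175)),
   ('side',C(.012,.023,.066,['pp','mp','mm','pm']),px([(265,150),(345,182),(440,110),(365,88)],15,260,175))]
def res(p,D,cams,fz):
    x,y,t=p[:3];R=np.array([[np.cos(t),-np.sin(t),0],[np.sin(t),np.cos(t),0],[0,0,1]])
    return np.concatenate([(proj(n,np.array(P)@R.T+[x,y,0])-uv).ravel() for n,P,uv in D if n in cams])
for nm,D,g in(('mould',M,[.5,.1,0]),('cap',K,[.45,-.1,-.1])):
    for cams in(('top','side'),('top',),('side',)):
        r=least_squares(res,g,args=(D,cams,0),loss='soft_l1',f_scale=.5)
        print(nm,cams,np.round(r.x[:2]*1000,1),'yaw %.2f'%np.degrees(r.x[2]),'rms px %.2f'%np.sqrt(np.mean(res(r.x,D,cams,0)**2)))
        if len(cams)==2: print(np.round(res(r.x,D,cams,0).reshape(-1,2),1).tolist())
E
python3 fit.py
```

```text
mould ('top', 'side') [542.3  57.1] yaw -0.57 rms px 0.50
[[0.3, 0.3], [0.1, 0.5], [0.1, 0.5], [0.7, 0.3], [-0.2, 0.4], [-1.1, 0.4], [-0.7, -0.1], [-1.2, -0.1], [0.0, 0.2], [0.0, -0.4], [-0.6, -0.6]]
mould ('top',) [543.5  57.6] yaw -0.49 rms px 0.21
mould ('side',) [540.7  56.7] yaw 0.44 rms px 0.41
cap ('top', 'side') [ 466.3 -207.4] yaw -8.48 rms px 0.40
[[0.1, 0.5], [0.3, 0.2], [0.2, 0.1], [-0.2, 0.5], [-0.2, -0.5], [0.3, 0.9], [-0.3, 0.2], [0.1, -0.0], [-0.6, -0.1], [-0.1, 0.2], [-0.9, -0.1], [-0.4, -0.3], [-0.1, -0.0], [-0.8, -0.4]]
cap ('top',) [ 467.2 -207.2] yaw -8.65 rms px 0.33
cap ('side',) [ 464.7 -207.4] yaw -8.62 rms px 0.29
```

```bash
cat >> h.py <<'E'
from scipy.spatial.transform import Rotation as Ro
def delta(x,y,z,yaw):  # mm, deg: shift/turn in tool axes from the measured pose; tool down, tool x at yaw
    s=ctrl.observe();R0=Ro.from_rotvec(s["ee_rot"]);p=s["tool_pos"]
    T=Ro.from_matrix(np.c_[[np.cos(np.radians(yaw)),np.sin(np.radians(yaw)),0],[np.sin(np.radians(yaw)),-np.cos(np.radians(yaw)),0],[0,0,-1]])
    print('shift',np.round(R0.inv().apply(np.array([x,y,z])/1000-p)*1000,1),'turn',np.round((R0.inv()*T).as_rotvec(degrees=True),2))
def st():
    s=ctrl.observe();R=Ro.from_rotvec(s["ee_rot"]).as_matrix()
    print('t %.2f'%s['clock'],'tcp',np.round(s['tool_pos']*1000,1),'yaw %.2f tilt %s'%(np.degrees(np.arctan2(R[1,0],R[0,0])),np.round(R[:2,2],3)),'F',np.round(s['contact_force'],1),'M',np.round(s['ft_torque'],2),'open %.1f'%(s['opening']*1000),'j',np.round(s['joints'],2))
E
python3 -c "
from h import *
st();delta(543,187,300,90);delta(543,187,110,90)"
```

```text
t 0.10 tcp [ 258.9 -623.2  230.7] yaw 22.56 tilt [-0.     0.001] F [-0.3 -0.3  0.4] M [-0.03  0.03  0.03] open 85.4 j [-1.21  0.12  1.44  0.    1.58 -0.04]
shift [ 573.2 -639.2  -68.7] turn [-5.000e-02 -4.000e-02 -6.744e+01]
shift [ 573.2 -639.   121.3] turn [-5.000e-02 -4.000e-02 -6.744e+01]
```

```bash
python3 -m jog '[[0,0,0,-70,0,0,0],[0,40,-45,-70,0,0,-8],[0,573,-639,-70,0,0,-67.4],[0,573,-639,-70,0,0,-67.4],[0,573,-639,-70,0,0,-67.4],[0,573,-639,-70,0,0,-67.4],[0,573,-639,-70,0,0,-67.4],[0,573,-639,-70,0,0,-67.4]]' 30; python3 -c "
from h import *
st();delta(543,187,300,90);delta(543,187,90,90)"
```

```text
clock: 1.1
tool_pos: [0.4029, -0.2107, 0.3012]
ee_rot: [2.217, 2.225, 0.0]
contact_force: [1.8, -0.4, 0.2]
opening: -0.0
t 1.10 tcp [ 402.9 -210.7  301.2] yaw 90.21 tilt [ 0. -0.] F [ 1.8 -0.4  0.2] M [-0.05 -0.03 -0.02] open -0.0 j [-0.54 -0.38  1.78  0.    1.74 -0.54]
shift [397.2 141.5   1.2] turn [0.01 0.   0.21]
shift [397.2 141.5 211.2] turn [0.01 0.   0.21]
```

```bash
python3 -m jog '[[0,390,139,0,0,0,0],[0,390,139,0,0,0,0],[0,390,139,0,0,0,0],[0,390,139,0,0,0,0],[0,390,139,0,0,0,0],[0,390,139,0,0,0,0],[0,390,139,0,0,0,0],[0,390,139,0,0,0,0]]' ; python3 -c "
from h import *
st();delta(543,187,90,90)"
```

```text
clock: 2.1
tool_pos: [0.5423, 0.1795, 0.3002]
ee_rot: [-2.218, -2.223, 0.002]
contact_force: [0.6, -0.2, 0.1]
opening: -0.0004
t 2.10 tcp [542.3 179.5 300.2] yaw 90.13 tilt [-0.002 -0.   ] F [ 0.6 -0.2  0.1] M [-0.04  0.02  0.03] open -0.4 j [ 0.27 -0.12  1.57  0.    1.7   0.27]
shift [  7.5   1.1 210.2] turn [-0.11  0.01  0.13]
```

```bash
python3 -m jog '[[0,7.5,0,60,0,0,0],[0,7.5,0,120,0,0,0],[0,7.5,0,180,0,0,0],[0,7.5,0,215,0,0,0],[0,7.5,0,215,0,0,0],[0,7.5,0,215,0,0,0]]' ; python3 - <<'E'
from h import *
st();delta(543,187,62,90)
a=ctrl.grab_frame("top");b=ctrl.grab_frame("side")
crop(b,160,180,270,262,7,"pics/p1s.png");crop(a,140,140,240,215,7,"pics/p1t.png")
E
```

```text
clock: 2.85
tool_pos: [0.5428, 0.1846, 0.0883]
ee_rot: [2.222, 2.22, 0.003]
contact_force: [0.6, -0.9, 0.4]
opening: -0.0002
t 2.85 tcp [542.8 184.6  88.3] yaw 89.94 tilt [0.002 0.001] F [ 0.6 -0.9  0.4] M [ 0.02 -0.    0.03] open -0.2 j [ 0.28 -0.03  1.83 -0.    1.34  0.28]
shift [ 2.4  0.1 26.3] turn [ 0.11 -0.03 -0.06]
```

View pics/p1s.png

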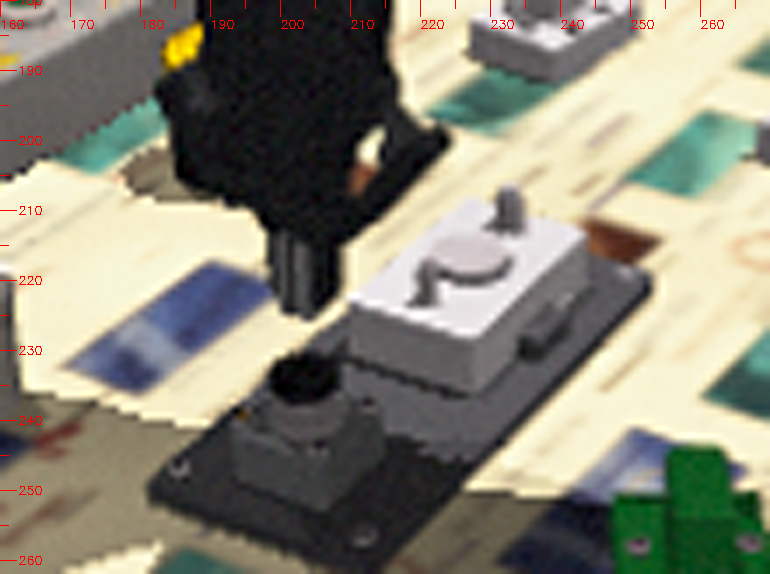

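View pics/p1t.png

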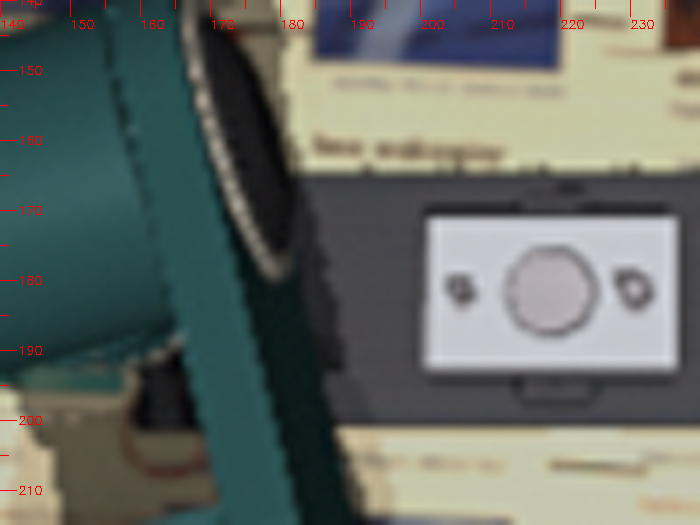

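The side view shows the shut fingertips at (203,225), directly above the plunger at (203,232). The top view is blocked by the arm. I'll push down slowly.

```bash
python3 -m jog '[[0,2,0,15,0,0,0],[0,2,0,24,0,0,0],[0,2,0,26,0,0,0],[0,2,0,28,0,0,0],[0,2,0,30,0,0,0],[0,2,0,30,0,0,0]]'; python3 -c "
from h import *
st()"
```

```text
clock: 3.7
tool_pos: [0.5421, 0.1868, 0.0564]
ee_rot: [-2.222, -2.221, -0.0]
contact_force: [-2.8, -0.0, 5.0]
opening: -0.0003
t 3.70 tcp [542.1 186.8  56.4] yaw 89.96 tilt [-0.  0.] F [-2.8 -0.   5. ] M [-0.01  0.6   0.03] open -0.3 j [ 0.29 -0.    1.85  0.    1.29  0.29]
```

```bash
python3 -m jog '[[0,0,0,2,0,0,0],[0,0,0,4,0,0,0],[0,0,0,5,0,0,0],[0,0,0,5.5,0,0,0],[0,0,0,5.5,0,0,0],[0,0,0,5.5,0,0,0]]'; python3 -c "
from h import *
st()"
```

```text
clock: 4.45
tool_pos: [0.5423, 0.1869, 0.0516]
ee_rot: [2.222, 2.221, 0.001]
contact_force: [-5.7, -1.5, 11.1]
opening: 0.0003
t 4.45 tcp [542.3 186.9  51.6] yaw 89.97 tilt [0.001 0.   ] F [-5.7 -1.5 11.1] M [-0.13  1.01 -0.03] open 0.3 j [0.29 0.   1.86 0.   1.28 0.29]
```

```bash
python3 -m jog '[[0,0,0,0.7,0,0,0],[0,0,0,1.2,0,0,0],[0,0,0,1.2,0,0,0]]'; python3 -c "
from h import *
st()"
```

```text
clock: 4.82
tool_pos: [0.5424, 0.1869, 0.0514]
ee_rot: [2.222, 2.22, 0.001]
contact_force: [-11.8, -3.4, 22.0]
opening: 0.0
t 4.83 tcp [542.4 186.9  51.4] yaw 89.97 tilt [0.001 0.   ] F [-11.8  -3.4  22. ] M [-0.54  1.92  0.03] open 0.0 j [0.29 0.   1.86 0.   1.28 0.29]
```

The plunger is on its stop: force went from 11 to 22 N with no further travel. I'll retreat straight up and confirm it comes back.

```bash
python3 -m jog '[[0,0,0,-4,0,0,0],[0,0,0,-10,0,0,0],[0,0,0,-16,0,0,0],[0,0,0,-50,0,0,0],[0,0,0,-100,0,0,0],[0,0,0,-160,0,0,0],[85,0,0,-200,0,0,0],[85,0,0,-200,0,0,0]]'; python3 - <<'E'
from h import *
st();delta(466.3,-207.4,200,81.5)
b=ctrl.grab_frame("side")
crop(b,160,180,270,262,7,"pics/p2s.png")
E
```

```text
clock: 5.82
tool_pos: [0.543, 0.187, 0.2532]
ee_rot: [2.22, 2.219, 0.007]
contact_force: [0.8, -0.4, -0.5]
opening: 0.0359
t 5.83 tcp [543.  187.  253.2] yaw 89.96 tilt [0.005 0.001] F [ 0.8 -0.4 -0.5] M [-0.02  0.02 -0.01] open 35.9 j [ 0.29 -0.11  1.63 -0.    1.61  0.29]
shift [-394.5  -76.7   52.2] turn [ 0.28 -0.1   8.46]
```

View pics/p2s.png

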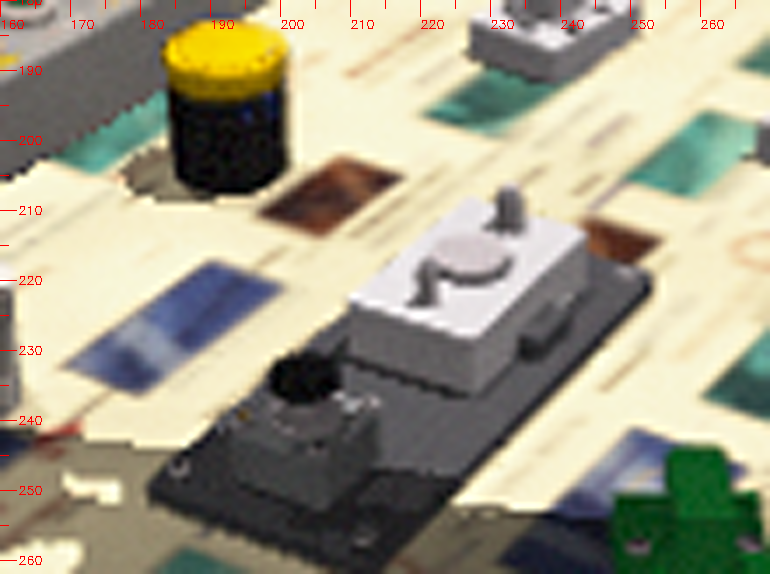

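The plunger is back up at (202,233), where it was before the push, and the mould has not moved. Next I'll move over the long cap.

```bash
python3 -m jog '[[85,-394.5,-76.7,52,0,0,8.5],[85,-394.5,-76.7,52,0,0,8.5],[85,-394.5,-76.7,52,0,0,8.5],[85,-394.5,-76.7,52,0,0,8.5],[85,-394.5,-76.7,52,0,0,8.5],[85,-394.5,-76.7,52,0,0,8.5],[85,-394.5,-76.7,52,0,0,8.5],[85,-394.5,-76.7,52,0,0,8.5]]'; python3 -c "
from h import *
st();delta(466.3,-207.4,110,81.5)"
```

```text
clock: 6.88
tool_pos: [0.464, -0.2092, 0.1954]
ee_rot: [-2.382, -2.045, 0.002]
contact_force: [0.4, 0.1, -0.4]
opening: 0.0852
t 6.88 tcp [ 464.  -209.2  195.4] yaw 81.29 tilt [-0.003  0.001] F [ 0.4  0.1 -0.4] M [-0.07 -0.01  0.02] open 85.2 j [-0.47 -0.24  1.84 -0.    1.55 -0.32]
shift [ 2.   2.3 85.4] turn [-0.17 -0.04 -0.21]
```

```bash
python3 -m jog '[[85,0,0,60,0,0,0],[85,0,0,90,0,0,0],[85,0,0,90,0,0,0],[85,0,0,90,0,0,0]]'; python3 - <<'E'
from h import *
st();delta(466.3,-207.4,30,81.5)
a=ctrl.grab_frame("top");b=ctrl.grab_frame("side")
crop(a,260,165,350,235,8,"pics/p3t.png");crop(b,240,150,330,220,8,"pics/p3s.png")
E
```

```text
clock: 7.38
tool_pos: [0.4657, -0.2074, 0.1088]
ee_rot: [2.379, 2.05, 0.001]
contact_force: [0.1, 0.6, 0.2]
opening: 0.085
t 7.38 tcp [ 465.7 -207.4  108.8] yaw 81.50 tilt [ 0.001 -0.   ] F [0.1 0.6 0.2] M [ 0.04  0.05 -0.01] open 85.0 j [-0.47 -0.19  1.94  0.    1.39 -0.32]
shift [ 0.1  0.5 78.8] turn [ 0.06  0.02 -0.  ]
```

View pics/p3t.png

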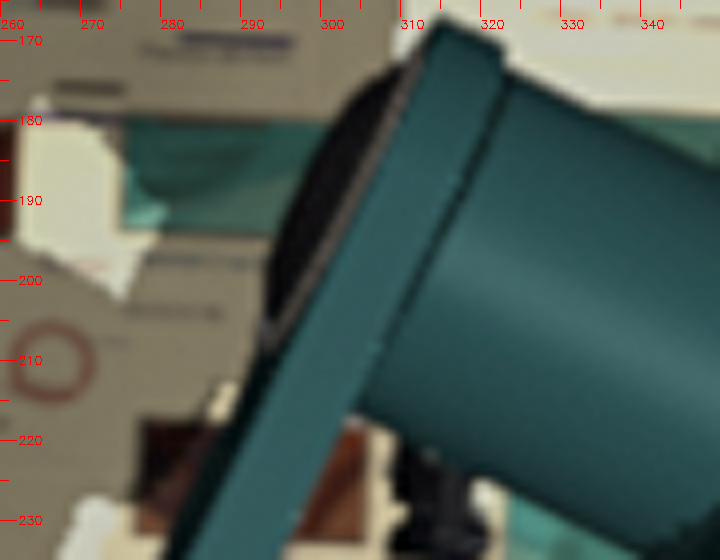

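View pics/p3s.png

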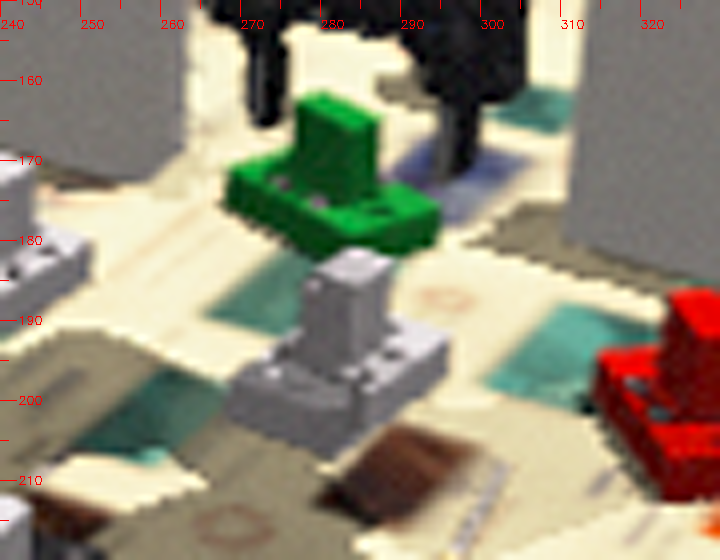

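The arm blocks the top view. In the side view the two open fingers, at (271,160) and (295,165), straddle the cap's rib at (284,182) symmetrically. I'll descend, then close gently.

```bash
python3 -m jog '[[85,0,0.5,40,0,0,0],[85,0,0.5,70,0,0,0],[85,0,0.5,78,0,0,0],[85,0,0.5,78,0,0,0],[50,0,0.5,78,0,0,0],[30,0,0.5,78,0,0,0],[30,0,0.5,78,0,0,0]]' 25; python3 -c "
from h import *
st()"
```

```text
clock: 8.35
tool_pos: [0.4659, -0.2078, 0.0302]
ee_rot: [2.38, 2.049, 0.0]
contact_force: [-0.6, 0.5, -0.8]
opening: 0.032
t 8.35 tcp [ 465.9 -207.8   30.2] yaw 81.46 tilt [ 0.001 -0.   ] F [-0.6  0.5 -0.8] M [ 0.02 -0.02 -0.04] open 32.0 j [-0.47 -0.12  2.01  0.    1.25 -0.32]
```

```bash
python3 -m jog '[[22,0,0,0,0,0,0],[15,0,0,0,0,0,0],[10,0,0,0,0,0,0],[10,0,0,0,0,0,0]]' 25; python3 - <<'E'
from h import *
st()
b=ctrl.grab_frame("side")
crop(b,240,150,330,220,8,"pics/p4s.png")
E
```

```text
clock: 8.85
tool_pos: [0.4659, -0.2078, 0.03]
ee_rot: [2.38, 2.05, 0.0]
contact_force: [-0.0, 0.6, 5.7]
opening: 0.0236
t 8.85 tcp [ 465.9 -207.8   30. ] yaw 81.47 tilt [ 0. -0.] F [-0.   0.6  5.7] M [ 0.13  0.21 -0.05] open 23.6 j [-0.47 -0.12  2.01  0.    1.25 -0.32]
```

View pics/p4s.png

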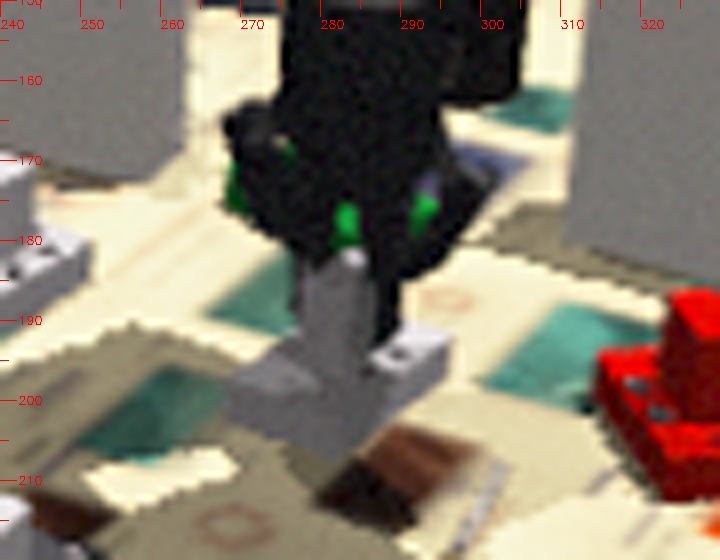

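The grip is on the 24 mm rib: opening reads 23.6 mm. I'll firm it up and lift.

```bash
python3 -m jog '[[10,0,0,0,0,0,0],[10,0,0,0,0,0,0],[10,0,0,-10,0,0,0],[10,0,0,-40,0,0,0],[10,0,0,-90,0,0,0],[10,0,0,-130,0,0,0],[10,0,0,-130,0,0,0],[10,0,0,-130,0,0,0]]' 80; python3 - <<'E'
from h import *
st()
a=ctrl.grab_frame("top");b=ctrl.grab_frame("side")
cv2.imwrite("pics/p5s.png",b[:,:,::-1]);
crop(b,240,120,330,190,8,"pics/p5sc.png")
E
```

```text
clock: 9.9
tool_pos: [0.4652, -0.2075, 0.1587]
ee_rot: [-2.38, -2.049, 0.001]
contact_force: [-0.1, -0.6, -3.7]
opening: 0.0231
t 9.90 tcp [ 465.2 -207.5  158.7] yaw 81.46 tilt [-0.001  0.001] F [-0.1 -0.6 -3.7] M [-0.01 -0.02  0.01] open 23.1 j [-0.47 -0.22  1.88 -0.    1.48 -0.32]
```

View pics/p5sc.png

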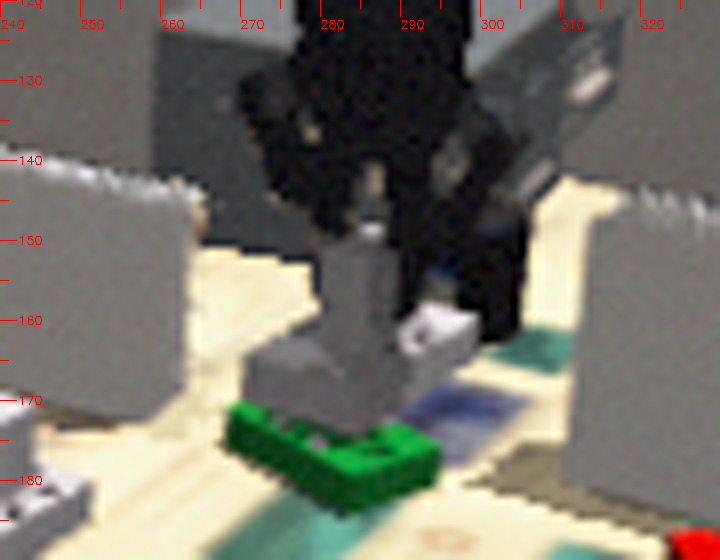

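The cap is held level and weighs about 3.7 N. I'll carry it over the mould.

```bash
python3 -c "
from h import *
delta(542.3,56.7,140,89.7)"
```

```text
shift [272.7  37.2  18.2] turn [-0.13 -0.05 -8.24]
```

```bash
python3 -m jog '[[10,60,8,0,0,0,-2],[10,120,16,0,0,0,-4],[10,180,25,0,0,0,-6],[10,240,33,0,0,0,-8.2],[10,272.7,37,0,0,0,-8.2],[10,272.7,37,18,0,0,-8.2],[10,272.7,37,18,0,0,-8.2],[10,272.7,37,18,0,0,-8.2]]' ; python3 -c "
from h import *
st();delta(542.3,56.7,110,89.7)"
```

```text
clock: 11.0
tool_pos: [0.5425, 0.0556, 0.1414]
ee_rot: [-2.229, -2.213, 0.001]
contact_force: [-0.6, -1.1, -3.4]
opening: 0.023
t 11.00 tcp [542.5  55.6 141.4] yaw 89.60 tilt [-0.001 -0.   ] F [-0.6 -1.1 -3.4] M [-0.06 -0.04  0.01] open 23.0 j [ 0.06 -0.13  1.83 -0.    1.44  0.06]
shift [ 1.1 -0.1 31.4] turn [-0.05  0.01 -0.1 ]
```

```bash
python3 -m jog '[[10,1,0,15,0,0,0],[10,1,0,31,0,0,0],[10,1,0,31,0,0,0],[10,1,0,31,0,0,0],[10,1,0,31,0,0,0]]' ; python3 - <<'E'
from h import *
st()
a=ctrl.grab_frame("top");b=ctrl.grab_frame("side")
crop(a,155,150,255,220,8,"pics/p6t.png");crop(b,190,175,260,242,9,"pics/p6s.png")
E
```

```text
clock: 11.62
tool_pos: [0.543, 0.0575, 0.1112]
ee_rot: [2.228, 2.215, 0.001]
contact_force: [-0.1, -0.1, -2.5]
opening: 0.023
t 11.62 tcp [543.   57.5 111.2] yaw 89.66 tilt [0.001 0.   ] F [-0.1 -0.1 -2.5] M [ 0.    0.01 -0.03] open 23.0 j [ 0.06 -0.11  1.86  0.    1.39  0.06]
```

View pics/p6t.png

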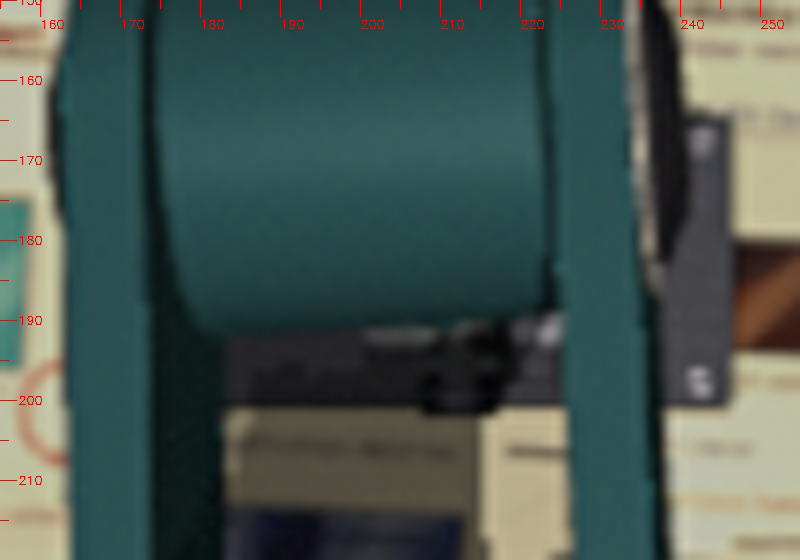

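View pics/p6s.png

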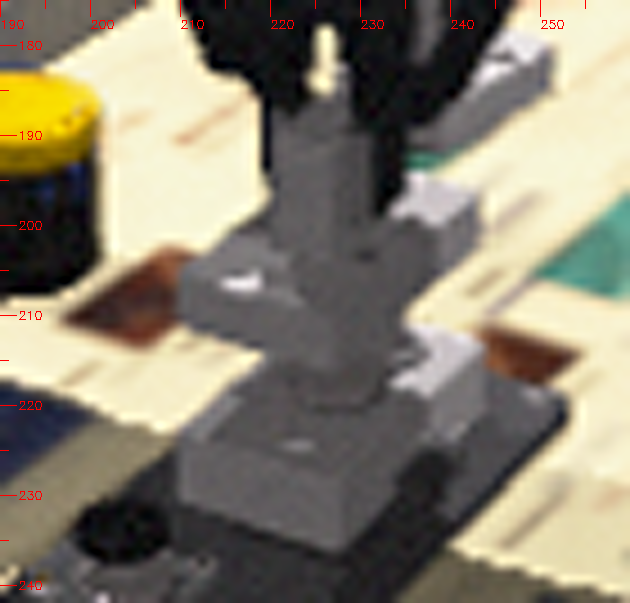

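The top view is blocked by the arm. The side view shows the cap above the mould, with its left edge at about (209,207) and the mould's at about (209,224). I'll measure the alignment more closely in the side view, with the contrast raised.

```bash
python3 - <<'E'
from h import *
b=ctrl.grab_frame("side");np.save("b.npy",b)
g=(255*(b/255.)**.5).astype(np.uint8)
crop(g,203,192,253,242,12,"pics/p7s.png")
E
```

```text
(no output)
```

View pics/p7s.png

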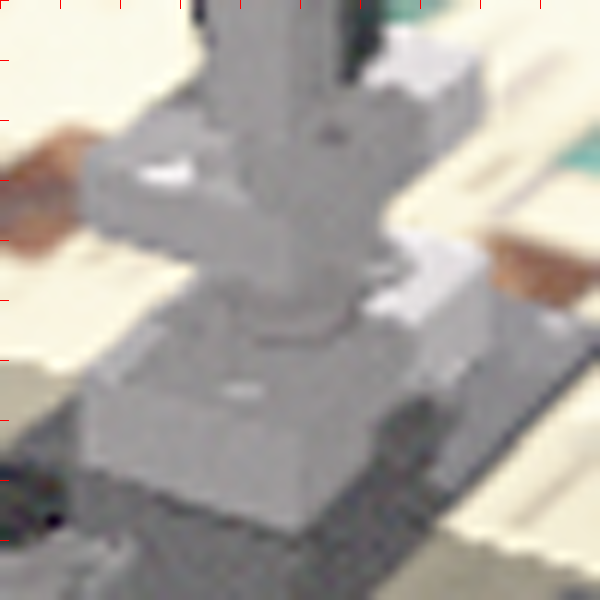

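```bash
cat > fit2.py <<'E'
from h import *
from scipy.optimize import least_squares
def px(l,f,x0,y0): return (np.array(l,float)+.5)/f-.5+[x0,y0]
def P(x,y,t,L):
    t=np.radians(t);R=np.array([[np.cos(t),-np.sin(t),0],[np.sin(t),np.cos(t),0],[0,0,1]])
    return proj("side",np.array(L)@R.T/1000+[x/1000,y/1000,0])
capL=[(30,50,22),(30,50,0),(-30,-50,22),(-30,-50,0)]; capuv=px([(82,167),(82,220),(485,80),(485,118)],12,203,192)
mL=[(32,52,42),(32,52,12),(-32,-52,42),(-32,52,42),(-32,52,12)]; muv=px([(80,395),(80,465),(490,262),(300,440),(297,530)],12,203,192)
m=least_squares(lambda p:(P(p[0],p[1],p[2],mL)-muv).ravel(),[542,57,0]).x
m2=least_squares(lambda p:(P(p[0],p[1],-.3,mL)-muv).ravel(),[542,57]).x
zb=least_squares(lambda p:(P(p[0],p[1],-.3,[(a,b,c+p[2]) for a,b,c in capL])-capuv).ravel(),[542,57,81])
print('mould',m,m2);print('cap x,y,zbottom',zb.x,np.round(zb.fun.reshape(-1,2),2).tolist())
c2=least_squares(lambda p:(P(p[0],p[1],-.3,[(a,b,c+81.2) for a,b,c in capL])-capuv).ravel(),[542,57])
print('z fixed',c2.x,np.round(c2.fun.reshape(-1,2),2).tolist())
print(np.round(P(m2[0],m2[1],-.3,mL)-muv,2).tolist())
E
python3 fit2.py
```

```text
mould [541.14476859  58.5188124    1.09355411] [540.37239283  58.36455837]
cap x,y,zbottom [555.43772082  34.37142419  64.94530863] [[0.25, -0.4], [0.44, 1.41], [-0.31, -1.95], [-0.42, 0.91]]
z fixed [540.90669024  58.74659449] [[-0.22, -0.41], [-0.02, 1.58], [0.18, -2.21], [0.07, 0.82]]
[[-0.19, -1.76], [0.09, 0.66], [0.51, -0.55], [-0.34, 0.29], [-0.04, 1.16]]
```

Relative to the mould, the cap is about +0.5 mm in x and +0.5 mm in y, and both the image and the kinematics agree on that. I'll correct it and descend to the dowel tips while watching the force.

```bash
python3 -m jog '[[10,-0.6,-0.6,5,0,0,0],[10,-0.6,-0.6,10,0,0,0],[10,-0.6,-0.6,14,0,0,0],[10,-0.6,-0.6,17,0,0,0],[10,-0.6,-0.6,19,0,0,0],[10,-0.6,-0.6,19,0,0,0]]' ; python3 -c "
from h import *
st()"
```

```text
clock: 12.52
tool_pos: [0.5421, 0.0569, 0.0915]
ee_rot: [-2.228, -2.215, 0.0]
contact_force: [-0.2, -0.1, -3.9]
opening: 0.0233
t 12.53 tcp [542.1  56.9  91.5] yaw 89.66 tilt [-0. -0.] F [-0.2 -0.1 -3.9] M [-0.07 -0.03  0.  ] open 23.3 j [ 0.06 -0.09  1.88 -0.    1.35  0.06]
```

```bash
python3 -m jog '[[10,0,0,2,0,0,0],[10,0,0,3.5,0,0,0],[10,0,0,5,0,0,0],[10,0,0,6.5,0,0,0],[10,0,0,6.5,0,0,0]]' ; python3 -c "
from h import *
st()"
```

```text
clock: 13.15
tool_pos: [0.5422, 0.0569, 0.0851]
ee_rot: [2.228, 2.215, 0.0]
contact_force: [2.2, 1.0, -3.3]
opening: 0.0229
t 13.15 tcp [542.2  56.9  85.1] yaw 89.67 tilt [0. 0.] F [ 2.2  1.  -3.3] M [ 0.08 -0.52  0.1 ] open 22.9 j [ 0.06 -0.09  1.89  0.    1.34  0.06]
```

The cap is on the straight part of the dowels with a light side force of +2 N in x. I'll ease over by that and carry on down.

```bash
python3 -m jog '[[10,0.2,0.4,1.5,0,0,0],[10,0.2,0.4,3,0,0,0],[10,0.2,0.4,4.5,0,0,0],[10,0.2,0.4,5.5,0,0,0],[10,0.2,0.4,5.5,0,0,0]]' ; python3 - <<'E'
from h import *
st()
b=ctrl.grab_frame("side")
g=(255*(b/255.)**.5).astype(np.uint8)
crop(g,200,185,255,240,11,"pics/p8s.png")
E
```

```text
clock: 13.78
tool_pos: [0.5424, 0.0571, 0.0795]
ee_rot: [-2.228, -2.215, 0.0]
contact_force: [0.0, -0.1, -3.2]
opening: 0.0231
t 13.78 tcp [542.4  57.1  79.5] yaw 89.66 tilt [-0. -0.] F [ 0.  -0.1 -3.2] M [ 0.01 -0.01  0.01] open 23.1 j [ 0.06 -0.08  1.89 -0.    1.33  0.06]
```

View pics/p8s.png

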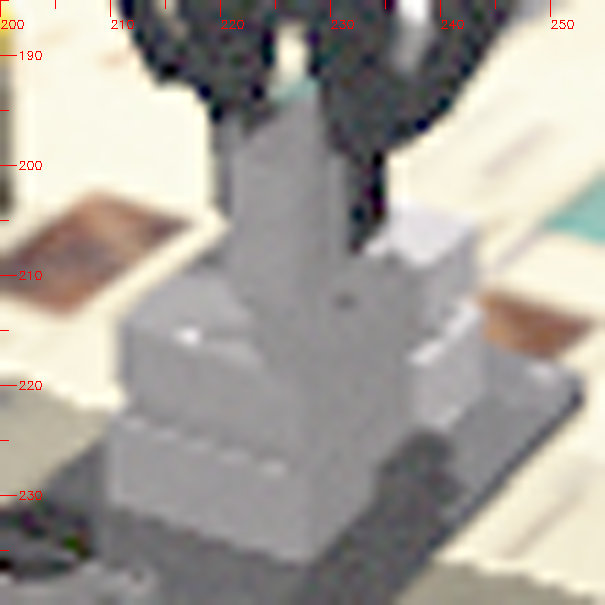

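The image shows the cap sitting squarely over the block on both dowels, with a thin gap left, and the side force is gone. I'll press down in steps.

```bash
python3 -m jog '[[10,0,0,0,0,0,0],[10,0,0,1.5,0,0,0],[10,0,0,3,0,0,0],[10,0,0,4.5,0,0,0],[10,0,0,6,0,0,0],[10,0,0,7,0,0,0],[10,0,0,7,0,0,0]]' 110; python3 -c "
from h import *
st()"
```

```text
clock: 14.7
tool_pos: [0.5427, 0.0571, 0.0736]
ee_rot: [2.228, 2.215, 0.001]
contact_force: [-6.4, -1.2, 9.5]
opening: 0.0227
t 14.70 tcp [542.7  57.1  73.6] yaw 89.66 tilt [0.001 0.   ] F [-6.4 -1.2  9.5] M [-0.05  1.18  0.03] open 22.7 j [ 0.06 -0.08  1.9  -0.    1.32  0.06]
```

```bash
python3 -m jog '[[10,-0.1,-0.4,0.8,0,0,0],[10,-0.1,-0.5,1.6,0,0,0],[10,-0.1,-0.6,2.2,0,0,0],[10,-0.1,-0.6,2.2,0,0,0]]'; python3 -c "
from h import *
st()"
```

```text
clock: 15.2
tool_pos: [0.5427, 0.0571, 0.0722]
ee_rot: [2.227, 2.214, 0.003]
contact_force: [-3.6, 0.3, 15.0]
opening: 0.0229
t 15.20 tcp [542.7  57.1  72.2] yaw 89.66 tilt [0.002 0.   ] F [-3.6  0.3 15. ] M [0.03 1.02 0.03] open 22.9 j [ 0.06 -0.08  1.9   0.    1.32  0.06]
```

```bash
python3 -m jog '[[10,0,-0.2,0.5,0,0,0],[10,0,-0.3,1,0,0,0],[10,0,-0.3,1,0,0,0]]'; python3 -c "
from h import *
st()"
```

```text
clock: 15.58
tool_pos: [0.5427, 0.0571, 0.0722]
ee_rot: [2.227, 2.214, 0.004]
contact_force: [-6.0, 0.4, 22.9]
opening: 0.0223
t 15.57 tcp [542.7  57.1  72.2] yaw 89.67 tilt [0.003 0.   ] F [-6.   0.4 22.9] M [-0.05  1.64  0.01] open 22.3 j [ 0.06 -0.08  1.9   0.    1.31  0.06]
```

Travel has stopped at TCP z = 72.2 mm while the force rose from 15 to 23 N, so the cap is on the hard face. The moment and the measured tilt of 0.003 rad suggest a very slight lean in x. I'll trim that and look.

```bash
python3 -m jog '[[10,0,0,0,0.15,0,0],[10,0,0,0,0.3,0,0],[10,0,0,0,0.3,0,0]]'; python3 - <<'E'
from h import *
st()
b=ctrl.grab_frame("side")
g=(255*(b/255.)**.5).astype(np.uint8)
crop(g,200,185,255,240,11,"pics/p9s.png")
E
```

```text
clock: 15.95
tool_pos: [0.5427, 0.0571, 0.0721]
ee_rot: [-2.227, -2.214, 0.002]
contact_force: [-8.1, -0.4, 24.1]
opening: 0.0228
t 15.95 tcp [542.7  57.1  72.1] yaw 89.67 tilt [-0.002  0.   ] F [-8.1 -0.4 24.1] M [-0.04  1.26 -0.01] open 22.8 j [ 0.06 -0.07  1.9   0.    1.32  0.06]
```

View pics/p9s.png

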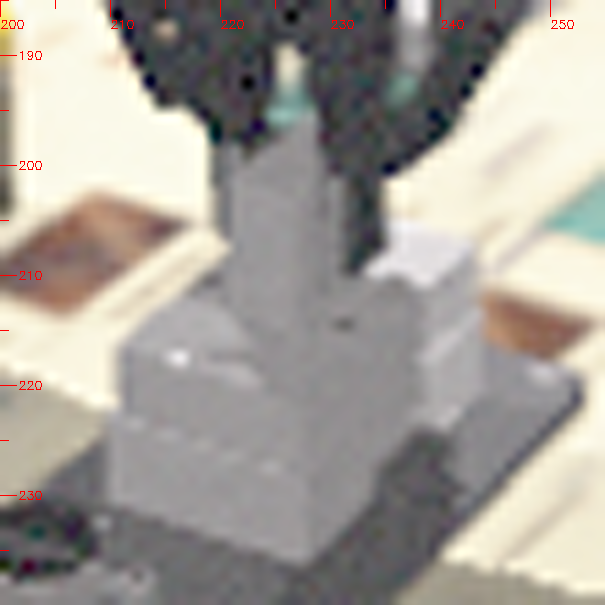

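The moment is now fully explained by the small side force, so the load is centred. TCP z is 72.1 mm, against 42 + 30.0 = 72.0 mm expected for shut. I'll hold briefly and check the whole scene.

```bash
python3 -m jog '[[10,0,-0.3,0,0,0,0],[10,0,-0.3,0,0,0,0],[10,0,-0.3,0,0,0,0],[10,0,-0.3,0,0,0,0],[10,0,-0.3,0,0,0,0],[10,0,-0.3,0,0,0,0]]'; python3 - <<'E'
from h import *
st()
b=ctrl.grab_frame("side")
cv2.imwrite("pics/end_s.png",b[:,:,::-1])
E
```

```text
clock: 16.75
tool_pos: [0.5427, 0.0571, 0.0722]
ee_rot: [-2.227, -2.214, 0.001]
contact_force: [-4.9, -0.7, 21.6]
opening: 0.0228
t 16.75 tcp [542.7  57.1  72.2] yaw 89.66 tilt [-0.001  0.   ] F [-4.9 -0.7 21.6] M [-0.04  0.78  0.02] open 22.8 j [ 0.06 -0.08  1.9   0.    1.32  0.06]
```

View pics/end_s.png

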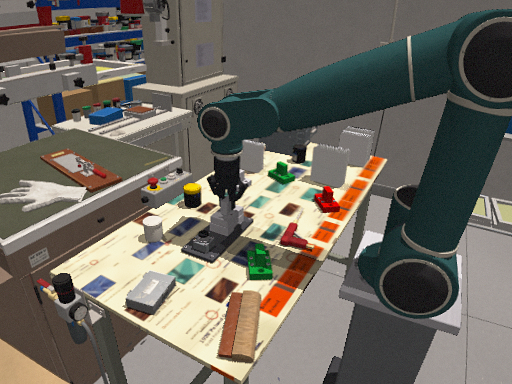

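Jars at (192,195) and (152,229) have not moved. The short cap, at about (240,181), is behind the gripper, and nothing has touched it. I'll add a little press for margin, check, and hand in.

```bash
python3 -m jog '[[10,0,0,0.4,0,0,0],[10,0,0,0.4,0,0,0],[10,0,0,0.4,0,0,0]]'; python3 - <<'E'
from h import *
st(); print(ctrl.sign_off())
E
```

```text
clock: 17.18
tool_pos: [0.5427, 0.0571, 0.0721]
ee_rot: [-2.227, -2.214, 0.001]
contact_force: [-7.4, -0.7, 25.5]
opening: 0.0229
t 17.18 tcp [542.7  57.1  72.1] yaw 89.66 tilt [-0.001  0.   ] F [-7.4 -0.7 25.5] M [-0.14  1.27 -0.02] open 22.9 j [ 0.06 -0.08  1.9   0.    1.32  0.06]
the job is handed in; nothing more can be done
None
```

I pushed the bleed plunger to its stop and let it come back up. Then I fitted the long cap over the dowels, big hole on the big dowel, and pressed it shut. I handed the job in at 17.2 s, still gripping and pressing.

**Plunger:** it reached its stop at 51.4 mm, where the force rose from 11 to 22 N with no further travel. The picture after I let go shows it back at its rest height.

**Cap:** at hand-in the tool was at z 72.1 mm, against 72.0 mm expected for a shut mould. It was pressing with 25.5 N, with under 0.1° of tilt, and height stopped changing as force rose, so the faces are meeting. A side force of about 7 N in x remained from pressing.

**Not seen directly:** the arm blocked the top view during the fit, so I checked the closing only by the side camera, force and height. The jars look unmoved. The gripper hid most of the short cap in the last picture, but nothing was sent near it.

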